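# Clamp a deep-well block on the plate shaker

## Task

Clamp the deep-well block on the plate shaker for its run: push the open hold-down strap over until its pressure plate lies on the block, then push the raised cam lever over and fully down so that it locks on the strap. Leave the block seated in its tray, do not lift it, and leave the things standing around the shaker alone.

Things in the scene. Friction and masses are not known exactly. Their poses are not given: they have to be found in the camera images.
- shaker: White plate shaker fixed to the bench: housing 245 x 200 mm, 55 high, aluminium platform at 70 mm. Origin on the bench under the tray's centre; x points from the control panel (front) to the rear, y from the strap's hinge bracket (y -62 mm, 136 high, 36 wide) to the cam lever's bracket (y +75, 143 high, 31 wide). Strap and lever move in its plane x = 0.
- strap (a joint): Hold-down strap, steel bar 24 wide, 5 thick, 128 mm long, angle in rad: 0 level and clamped, 0.03 to 0.04 plate just resting on the block, 1.57 upright, up to 2.2 leaning back away from the block (to -y). Starts at 1.75 to 2.1. Stiff hinge (0.13 N m, 1 to 3 N at 90 mm): it stays where it is left, so push it all the way down until its plate touches the block.
- lever (a joint): Cam lever angle, rad: 0 raised, leaning out to +y, 50 deg above level; starts 0 to 0.2; 0.70 upright; 2.27 (stop) locked, level over the strap, pointing to -y. Stiff (0.1 N m, about 2 N at the grip), stays where it is left. Its last 50 deg draw the strap's pin down 3 to 4 mm and lock over centre. Pushed over too early, it bars the strap's way.
- strap_hinge (a point): Point on the strap's hinge axis, at the middle of the strap's width: 126.5 mm above the bench. The axis runs along the shaker's x.
- strap_end (a point): Centre of the cross pin in the strap's forked end, half-way through the strap's thickness, 124.7 mm from the hinge axis; moves with the strap. With the strap clamped it lies 126.5 mm above the bench (the strap's top face at 129 mm).
- lever_pivot (a point): Point on the cam lever's pivot axis, at the middle of its width: 135.1 mm above the bench. The axis runs along the shaker's x.
- lever_tip (a point): Middle of the far end of the lever's black grip (22 wide, 28 long, 8 mm thick, on a steel arm 12 wide, 6 thick), 72 mm from the pivot axis; moves with the lever. Locked, it lies 135 mm above the bench, the grip's upper face at 139 mm.
- block: Pale plastic 96-well deep-well block with a grey sealing mat, 128 x 85 mm, 44 mm high, loose in the shaker's tray (lip 10 mm high, 1 mm of play); long side along the shaker's x. Origin at the centre of its underside, 70 mm above the bench; its top is 114 mm above the bench.
- pressure_plate: Rubber-faced steel plate 70 x 44 x 6 mm under the middle of the strap (62 mm from the hinge axis), on springs (3 N to start, 8 N/mm, 4 mm travel; pressing it in does no harm); it presses on the block. Origin at the centre of its underside.
- reagent_bottle: Amber bottle with white cap, 60 mm across, 115 mm high, standing beside the shaker. Origin at the centre of its underside. Leave it alone.
- tube: Standing 50 ml tube with orange screw cap, 34 mm across, 112 mm high, behind the shaker. Origin at the centre of its underside. Leave it alone.
- tube_rack: Red rack with small white-capped tubes, 105 x 60 mm, 50 mm high, beside the shaker. Origin at the centre of its underside. Leave it alone.
There are look-alikes about, which are no part of the job. Leave any blue look-alike of the block alone.

How it is judged (in metres and radians):
On the way, in this order (a step that is already met when the one before it is completed fails the run):
1. the strap is swung over and its pressure plate lies on the block, the cam lever still raised (value of joint strap below 0.06 rad and contact force between pressure_plate and block above 0.3 N and value of joint lever below 0.7 rad), for 0.2 s.
2. the cam lever is pushed fully down and the strap is clamped on the block (value of joint lever above 2.12 rad and value of joint strap below 0.02 rad), for 0.2 s.
At the end, for the whole second after the job is handed in: The cam lever is locked (within 0.15 rad of its stop at 2.27), the strap is level (below 0.02 rad) with its pressure plate pressing on the block with more than 7.5 N, and the block sits in its tray (within 4 mm of the tray's centre, not raised by 3 mm) (all of step 2 and contact force between pressure_plate and block above 7.5 N and horizontal distance between block and shaker below 0.004 m and height (world z) of block below 0.073 m); the robot touches nothing.
It fails at once if the block is lifted or pushed out of its tray (raised more than 4 mm or moved more than 8 mm) (height (world z) of block above 0.074 m or distance of block from where it was at the start of the episode above 0.008 m).
It fails at once if a thing standing around the shaker is moved by more than 15 mm (distance of any of reagent_bottle, tube, tube_rack from where it was at the start of the episode above 0.015 m).
It also fails if it takes over 51 s, if anything falls off the work surface, if the arm or the gripper's body presses on something with over 40 N, if the wrist force passes 120 N, or if a joint passes its speed limit or range.

## Robot

A 6-joint arm with a two-finger parallel gripper is mounted at the origin on the work surface. World frame = base frame: x ahead of the robot, y to its left, z up, the work surface at z = 0. Lengths are in m, angles in degrees, forces in N, time in s.
With the tool pointing down it reaches from about 0.35 to 0.875 m from the base axis. Payload 4.2 kg.
Tool frame: the origin (TCP) lies on the centre line of the jaws, within the pads' length; the fingertips stand 25 mm ahead of it and the grasp point (between the pads) lies 6 mm ahead of it; z points along the fingers, y is the line along which they close (so a half turn about z gives the same grasp; the last joint's range is limited). The gripper opens to 87 mm and grips with 3 to 60 N. Pads are 19 mm wide; open, the fingers measure 117 mm over their backs; the gripper's body (75 mm by 190 mm) begins 51 mm behind the grasp point.
Start: joints at [79.217, 22.042, 0.453, 0, -68.411, -14.817], TCP at [0.27, 0.564, 0.248] pointing down, gripper open.
Joint ranges: [-179.83, 179.83], [-69.29, 118.12], [-61.27, 80.66], [-181.25, 117.63], [-171.15, -9.14], [-177.46, 177.46]. Speed limits (degrees/s): [159.86, 159.86, 180, 180, 180, 180].

## Interface

Orientations are given as a 3x3 rotation matrix whose columns are the frame's x, y, z axes.
In Python, from station import r gives the robot as it stands.
- The arm moves only by the tool move_arm, never from a script. Its argument "series" is a list of rows, each an object with "grip": the opening, from 0 (shut) to 1 (fully open); "xyz": the shift along the tool's x, y, z in mm, a list of three; "angular": the turn, a rotation vector about the tool's x, y, z in rad, a list of three. A call has 1 to 10 rows; each row is the pose to reach, as a shift and turn from the pose commanded when the call began, along the tool's axes at that moment; what a row does not reach only later rows make up. A row lasts 1/10 s, in which the tool goes at most 50 mm and 8.59 degrees, less where a joint would pass 70% of its speed; a pose out of reach is approached as far as the arm can. A call with a gripper value outside its range is refused whole. The fingers move at their own pace and stop on an object; the grip force is fixed at half the most. Time passes only in rows, so rows that repeat a pose let the fingers close. It gives the time, the measured TCP pose, the force, the opening and the grip force at its end, in the units of the state.
- r.sense(): the state, without advancing time (a new reading comes with each control period).
- r.capture(name): name is "scene" or "top"; returns a dict with "img" (420x560x3 uint8, red, green, blue), "camera_matrix" (3x3 intrinsics, pixels), "k1" (the pictures are not rectified: a ray, as slopes to the right and down, at radius r is drawn at 1 + k1 r^2 times it, then the intrinsics apply), "rvec" (rotation vector, rad) and "tvec" (3), from world to camera coordinates, as OpenCV has them. Camera axes: x right, y down, z forward; pixel columns grow to the right and rows downward; lengths in m; the calibration is good to about 2 mm. A picture is of the moment at which its call begins. There is no depth.
- r.finish_job(): hands the job in; it is judged then, once.
The state is a dict: "time_s": time; "joints": joint angles; "joint_velocities": joint speeds; "effort": joint torques, N m; "tcp_pos": TCP position; "ee_rot": TCP orientation; "wrist_force": force on the tool from outside, world axes, zero at the start; "moment": the same for the moment, N m; "gripper_width": opening from 0.0 (shut) to 1.0 (fully open); "gripper_force": force on a finger pad.
Only numpy, scipy, OpenCV 4.12 (cv2) and the standard library are available. Lean on these libraries where they do the work, as an engineer would, in place of code of your own. Each camera call takes 0.05 s, during which the arm holds its last target. There are 200 camera calls.

## Working session

There is one attempt and no reset: what is moved stays moved. The work goes in short steps, Python scripts to look and compute and a tool call to move; the robot and the scene stay as the last step left them, time stands still between calls to the robot, and variables do not carry over. Pictures are saved under pics/ and viewed, at most 10 in all, crops included, and the job is handed in when it is done.

Besides the shell and the picture viewer there is one more tool, called after "Request:" as a command line: name --argument value ..., lists and objects as JSON in quotes. move_arm: Moves the arm, as the interface text tells. Its arguments: {"type":"object","properties":{"series":{"type":"array"}},"required":["series"]}

```bash
mkdir -p pics; ls; python3 - <<'E'
from station import r
import cv2,json,numpy as np
for n in("scene","top"):
    c=r.capture(n);cv2.imwrite(f"pics/{n}0.png",c["img"][:,:,::-1])
    np.savez(f"{n}0.npz",**{k:c[k] for k in c if k!="img"})
    print(n,c["camera_matrix"],c["k1"],c["rvec"],c["tvec"])
s=r.sense();print(s)
E
```

```text
pics
scene [[429.96799066   0.         274.38884274]
 [  0.         429.96799066 215.85945284]
 [  0.           0.           1.        ]] 0.03481870494560948 [ 1.92231201  1.47155884 -0.62785529] [-0.20065368 -0.29748934  1.47758264]
top [[504.69770433   0.         277.56786774]
 [  0.         504.69770433 205.3955716 ]
 [  0.           0.           1.        ]] -0.11308786713711191 [ 2.17557435 -2.14465353  0.09675905] [0.04205439 0.6565812  1.3638392 ]
{'time_s': 0.1, 'joints': array([ 7.92133537e+01,  2.20867917e+01,  3.88047674e-01, -2.48695888e-02,
       -6.84103152e+01, -1.48168912e+01]), 'joint_velocities': array([ 0.09210112, -0.04187425,  0.18576113,  0.02412826,  0.08047909,
       -0.07569288]), 'effort': array([-2.77858317e-04, -3.91690350e+01,  1.87935716e+01,  4.23190311e+00,
        1.34769853e-02, -7.18409456e-05]), 'tcp_pos': array([0.26985972, 0.56320502, 0.2465685 ]), 'ee_rot': array([[ 9.01736688e-01, -4.32285068e-01, -7.52700255e-04],
       [-4.32285712e-01, -9.01734908e-01, -1.79424236e-03],
       [ 9.68880844e-05,  1.94331573e-03, -9.99998107e-01]]), 'wrist_force': array([ 0.27515295, -0.77460604,  0.36822251]), 'moment': array([ 0.03478795,  0.0275742 , -0.00628718]), 'gripper_force': 0.0, 'gripper_width': 1.0004311030274686}
```

View pics/scene0.png

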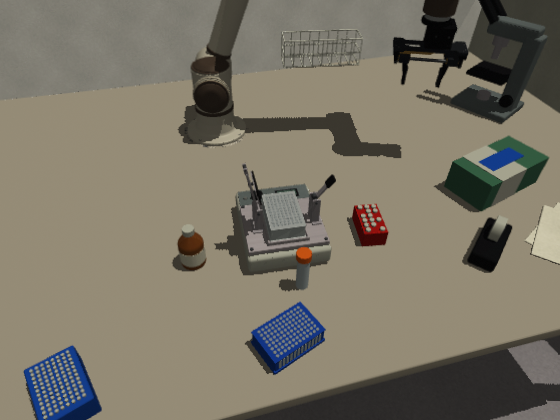

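View pics/top0.png

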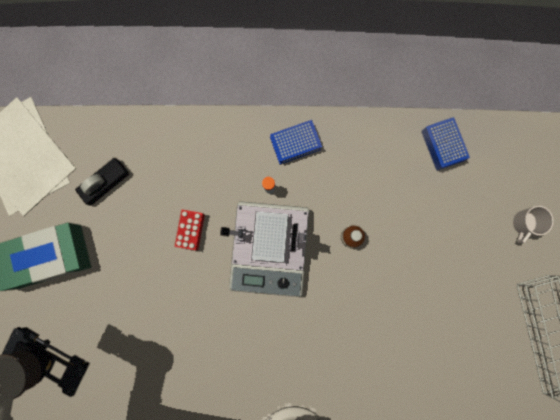

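The shaker is at about (282,225) in the scene view and (270,245) in the top view. The upright strap is at scene (252,190), and the raised lever's black tip is at scene (329,181) and top (225,231). I'll enlarge both views.

```bash
python3 - <<'E'
import cv2
a=cv2.imread("pics/scene0.png")[150:290,220:345];b=cv2.imread("pics/top0.png")[185:310,200:340]
cv2.imwrite("pics/a.png",cv2.resize(a,None,fx=4.25,fy=4.25,interpolation=cv2.INTER_CUBIC))
cv2.imwrite("pics/b.png",cv2.resize(b,None,fx=4.5,fy=4.5,interpolation=cv2.INTER_CUBIC))
E
```

```text
(no output)
```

View pics/a.png

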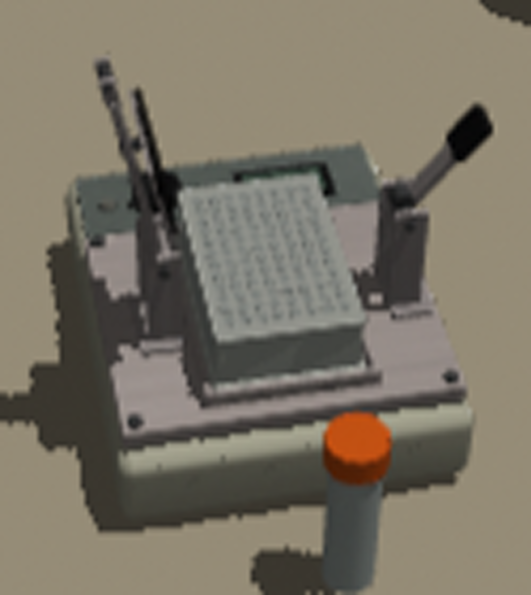

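View pics/b.png

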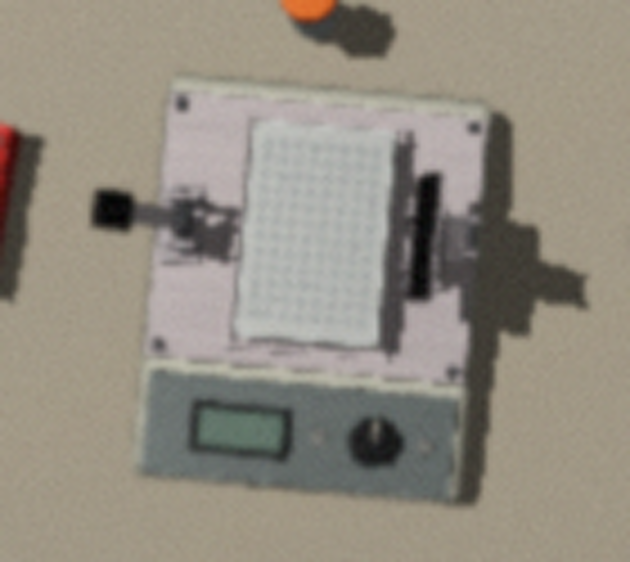

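Enlarged, with crop pixels converted to full-image pixels below:
- **Scene crop:** block top corners are (180,190), (320,180), (362,322) and (218,335). The lever tip is (487,115) and the strap end (103,66).
- **Top crop:** block corners are (252,122), (398,130), (380,347) and (236,338). The lever tip is (92,209) and the strap end about (478,232).

```bash
cat >h.py <<'E'
import numpy as np,cv2
from scipy.optimize import least_squares
C={n:np.load(n+"0.npz") for n in("scene","top")}
def proj(n,P):
    c=C[n];return cv2.projectPoints(np.array(P,float).reshape(-1,3),c["rvec"],c["tvec"],c["camera_matrix"],np.array([float(c["k1"]),0,0,0]))[0][:,0]
def tri(a,b):
    f=lambda P:np.r_[(proj("scene",P)-a)[0],(proj("top",P)-b)[0]]
    s=least_squares(f,[.6,.1,.1]);return s.x,np.abs(s.fun).max()
E
python3 - <<'E'
from h import *
S=lambda *p:np.array(p)/4.25+[220,150]
T=lambda *p:np.array(p)/4.5+[200,185]
# block corners in shaker frame: top view TL=(+x,+y) TR=(+x,-y) BR=(-x,-y) BL=(-x,+y)
t=[T(252,122),T(398,130),T(380,347),T(236,338)]
s=[S(362,322),S(218,335),S(180,190),S(320,180)]
names=["+x+y","+x-y","-x-y","-x+y"]
for n,a,b in zip(names,s,t):print(n,*tri(a,b))
print("levertip",*tri(S(487,115),T(92,209)));print("pivot",*tri(S(402,195),T(185,220)));print("strapend",*tri(S(103,66),T(478,232)))
L=np.array([[.064,.0425],[.064,-.0425],[-.064,-.0425],[-.064,.0425]])
def pts(p):
    x,y,w,z,st,lv=p;R=np.array([[np.cos(w),-np.sin(w)],[np.sin(w),np.cos(w)]])
    g=lambda q:np.r_[R@q[:2]+[x,y],q[2]]
    B=[g(np.r_[l,z]) for l in L]
    e=g(np.array([0,-.062+.1247*np.cos(st),.1265+.1247*np.sin(st)]))
    a=np.deg2rad(50)+lv
    v=g(np.array([0,.075+.072*np.cos(a),.1351+.072*np.sin(a)]))
    return np.array(B+[e,v])
so=np.array(s+[S(103,66),S(487,115)]);to=np.array(t+[T(478,232),T(92,209)])
f=lambda p:np.r_[(proj("scene",pts(p))-so).ravel(),(proj("top",pts(p))-to).ravel()]
q=least_squares(f,[.55,.05,0.,.114,1.9,.1],loss="soft_l1");print(q.x.round(4));print(f(q.x).reshape(-1,2).round(1))
print(pts(q.x).round(3))
x,y,w=q.x[:3]
for n,l in(("hinge",[0,-.062]),("pivot",[0,.075])):
    print(n,x-np.sin(w)*l[1],y+np.cos(w)*l[1])
E
```

```text
+x+y [0.6299864  0.10781374 0.10951684] 0.49825004437778375
+x-y [0.62650037 0.02607792 0.11742506] 1.7639979148910925
-x-y [0.50150783 0.03534791 0.11226029] 1.9991871574133029
-x+y [0.5056313  0.11888707 0.10481331] 1.9850295547043117
levertip [0.57417134 0.19074117 0.19107043] 1.0286270532962476
pivot [0.57167312 0.14559474 0.14236301] 1.6092367434214907
strapend [ 0.5618739  -0.01551025  0.25464083] 1.7809501935102503
[ 0.5656  0.0705 -0.0697  0.111   1.7486  0.0129]
[[ 0.2  0.2]
 [-2.6  2.3]
 [-3.3 -0. ]
 [-2.6 -1.9]
 [-0.8  1.3]
 [-1.1  0.1]
 [-0.7 -1.1]
 [-0.8 -0.2]
 [-0.9  0.6]
 [-1.5 -0.2]
 [-2.8  0.6]
 [-1.  -0.3]]
[[ 0.632  0.108  0.111]
 [ 0.626  0.024  0.111]
 [ 0.499  0.033  0.111]
 [ 0.505  0.117  0.111]
 [ 0.56  -0.013  0.249]
 [ 0.574  0.191  0.191]]
hinge 0.5612625604823742 0.008613028337289275
pivot 0.5708039732693786 0.1452803669446829
```

Request:
move_arm --series '[{"grip": 0, "xyz": [0, 0, -40], "angular": [0, 0, 0]}, {"grip": 0, "xyz": [0, 0, -72], "angular": [0, 0, 0.1]}, {"grip": 0, "xyz": [40, 33, -72], "angular": [0, 0, 0.24]}, {"grip": 0, "xyz": [80, 66, -72], "angular": [0, 0, 0.38]}, {"grip": 0, "xyz": [120, 99, -72], "angular": [0, 0, 0.52]}, {"grip": 0, "xyz": [160, 132, -72], "angular": [0, 0, 0.66]}, {"grip": 0, "xyz": [200, 165, -72], "angular": [0, 0, 0.8]}, {"grip": 0, "xyz": [240, 198, -72], "angular": [0, 0, 0.94]}, {"grip": 0, "xyz": [260, 214, -72], "angular": [0, 0, 1.08]}, {"grip": 0, "xyz": [260, 214, -72], "angular": [0, 0, 1.194]}]'

```text
time_s: 1.1
tcp_pos: [0.4127, 0.2546, 0.3195]
ee_rot: [[-0.08, -0.997, -0.0], [-0.997, 0.08, -0.001], [0.001, 0.0, -1.0]]
wrist_force: [-0.2, 0.4, 0.3]
gripper_width: 0.173
gripper_force: 0.0
```

Request:
move_arm --series '[{"grip": 0, "xyz": [38, -21, 0], "angular": [0, 0, 0]}, {"grip": 0, "xyz": [76, -42, 0], "angular": [0, 0, 0]}, {"grip": 0, "xyz": [114, -63, 0], "angular": [0, 0, 0]}, {"grip": 0, "xyz": [152, -84, 0], "angular": [0, 0, 0]}, {"grip": 0, "xyz": [190, -105, 0], "angular": [0, 0, 0]}, {"grip": 0, "xyz": [228, -126, 0], "angular": [0, 0, 0]}, {"grip": 0, "xyz": [266, -147, 0], "angular": [0, 0, 0]}, {"grip": 0, "xyz": [302, -166, 0], "angular": [0, 0, 0]}, {"grip": 0, "xyz": [302, -166, 0], "angular": [0, 0, 0]}, {"grip": 0, "xyz": [302, -166, 0], "angular": [0, 0, 0]}]'

```text
time_s: 2.1
tcp_pos: [0.5563, -0.0554, 0.3186]
ee_rot: [[-0.072, -0.997, -0.002], [-0.997, 0.072, 0.0], [0.0, 0.002, -1.0]]
wrist_force: [0.9, 0.8, -0.5]
gripper_width: 0.005
gripper_force: 0.0
```

Request:
move_arm --series '[{"grip": 0, "xyz": [0, 0, 40], "angular": [0, 0, 0]}, {"grip": 0, "xyz": [0, 0, 73], "angular": [0, 0, 0]}, {"grip": 0, "xyz": [0, 0, 73], "angular": [0, 0, 0]}, {"grip": 0, "xyz": [-18, 0, 73], "angular": [0, 0, 0]}, {"grip": 0, "xyz": [-35, 0, 71], "angular": [0, 0, 0]}, {"grip": 0, "xyz": [-51, 0, 69], "angular": [0, 0, 0]}, {"grip": 0, "xyz": [-64, 0, 70], "angular": [0, 0, 0]}, {"grip": 0, "xyz": [-77, 0, 71], "angular": [0, 0, 0]}, {"grip": 0, "xyz": [-90, 0, 76], "angular": [0, 0, 0]}, {"grip": 0, "xyz": [-101, 0, 81], "angular": [0, 0, 0]}]'

```text
time_s: 3.1
tcp_pos: [0.5639, 0.0475, 0.2386]
ee_rot: [[-0.07, -0.998, 0.001], [-0.998, 0.07, 0.0], [-0.0, -0.001, -1.0]]
wrist_force: [0.5, -0.7, 1.4]
gripper_width: 0.006
gripper_force: 0.5
```

```bash
python3 - <<'E'
from station import r
import cv2,numpy as np
a=r.capture("scene")["img"][130:290,200:360,::-1];b=r.capture("top")["img"][175:310,200:340,::-1]
f=lambda i:cv2.resize(i,(400,400),interpolation=cv2.INTER_CUBIC)
cv2.imwrite("pics/c.png",np.hstack([f(a),f(b)]))
E
```

```text
(no output)
```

View pics/c.png

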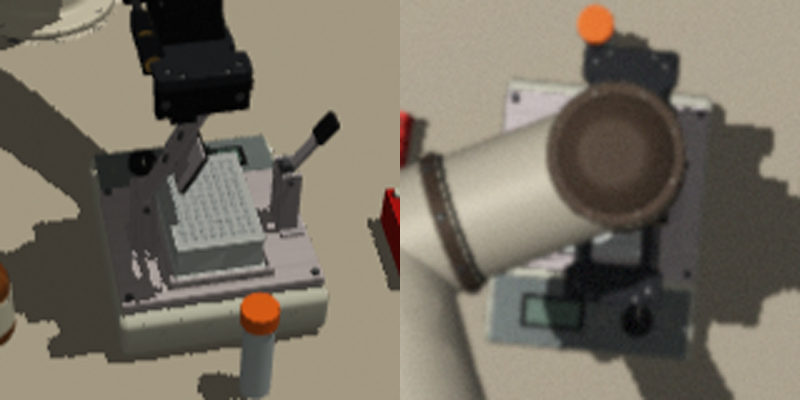

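The strap follows the fingers at about 60° (scene half, about (185,160)). The lever is still raised, with its tip at (325,125). I'll keep pushing along the arc.

Request:
move_arm --series '[{"grip": 0, "xyz": [-11, 0, 7], "angular": [0, 0, 0]}, {"grip": 0, "xyz": [-21, 0, 15], "angular": [0, 0, 0]}, {"grip": 0, "xyz": [-30, 0, 24], "angular": [0, 0, 0]}, {"grip": 0, "xyz": [-38, 0, 35], "angular": [0, 0, 0]}, {"grip": 0, "xyz": [-46, 0, 51], "angular": [0, 0, 0]}, {"grip": 0, "xyz": [-50, 0, 62], "angular": [0, 0, 0]}, {"grip": 0, "xyz": [-52, 0, 72], "angular": [0, 0, 0]}, {"grip": 0, "xyz": [-52, 0, 78], "angular": [0, 0, 0]}, {"grip": 0, "xyz": [-52, 0, 80], "angular": [0, 0, 0]}, {"grip": 0, "xyz": [-52, 0, 80], "angular": [0, 0, 0]}]'

```text
time_s: 4.2
tcp_pos: [0.5673, 0.0979, 0.1586]
ee_rot: [[-0.07, -0.998, 0.0], [-0.998, 0.07, 0.0], [-0.0, -0.0, -1.0]]
wrist_force: [0.1, 0.0, 0.2]
gripper_width: 0.005
gripper_force: 0.0
```

Request:
move_arm --series '[{"grip": 0, "xyz": [0, 0, 2], "angular": [0, 0, 0]}, {"grip": 0, "xyz": [0, 0, 3], "angular": [0, 0, 0]}, {"grip": 0, "xyz": [0, 0, 3], "angular": [0, 0, 0]}]'

```text
time_s: 4.5
tcp_pos: [0.5678, 0.0981, 0.1565]
ee_rot: [[-0.07, -0.998, 0.002], [-0.998, 0.07, 0.0], [-0.001, -0.002, -1.0]]
wrist_force: [-0.7, -0.2, 3.0]
gripper_width: 0.007
gripper_force: 2.0
```

Request:
move_arm --series '[{"grip": 0, "xyz": [0, 0, 1], "angular": [0, 0, 0]}, {"grip": 0, "xyz": [0, 0, 2], "angular": [0, 0, 0]}, {"grip": 0, "xyz": [0, 0, 2], "angular": [0, 0, 0]}, {"grip": 0, "xyz": [0, 0, 2], "angular": [0, 0, 0]}, {"grip": 0, "xyz": [0, 0, 2], "angular": [0, 0, 0]}]'

```text
time_s: 5.0
tcp_pos: [0.5678, 0.0982, 0.1549]
ee_rot: [[-0.07, -0.998, 0.002], [-0.998, 0.07, 0.0], [-0.001, -0.002, -1.0]]
wrist_force: [-1.6, 0.4, 6.2]
gripper_width: 0.004
gripper_force: 3.3
```

Request:
move_arm --series '[{"grip": 0, "xyz": [0, 0, -40], "angular": [0, 0, 0]}, {"grip": 0, "xyz": [0, 0, -90], "angular": [0, 0, 0]}, {"grip": 0, "xyz": [0, 0, -136], "angular": [0, 0, 0]}, {"grip": 0, "xyz": [-42, 0, -136], "angular": [0, 0, 0]}, {"grip": 0, "xyz": [-84, 0, -136], "angular": [0, 0, 0]}, {"grip": 0, "xyz": [-127, 0, -136], "angular": [0, 0, 0]}, {"grip": 0, "xyz": [-127, 0, -136], "angular": [0, 0, 0]}, {"grip": 0, "xyz": [-127, 0, -95], "angular": [0, 0, 0]}, {"grip": 0, "xyz": [-127, 0, -50], "angular": [0, 0, 0]}, {"grip": 0, "xyz": [-127, 0, -49], "angular": [0, 0, 0]}]'

```text
time_s: 6.0
tcp_pos: [0.572, 0.2224, 0.1954]
ee_rot: [[-0.071, -0.997, -0.014], [-0.997, 0.072, -0.007], [0.008, 0.013, -1.0]]
wrist_force: [-0.6, -0.7, -0.7]
gripper_width: 0.005
gripper_force: 0.0
```

```bash
python3 - <<'E'
from station import r
import cv2,numpy as np
a=r.capture("scene")["img"][130:290,200:360,::-1]
cv2.imwrite("pics/d.png",cv2.resize(a,(600,600),interpolation=cv2.INTER_CUBIC))
E
```

```text
(no output)
```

View pics/d.png

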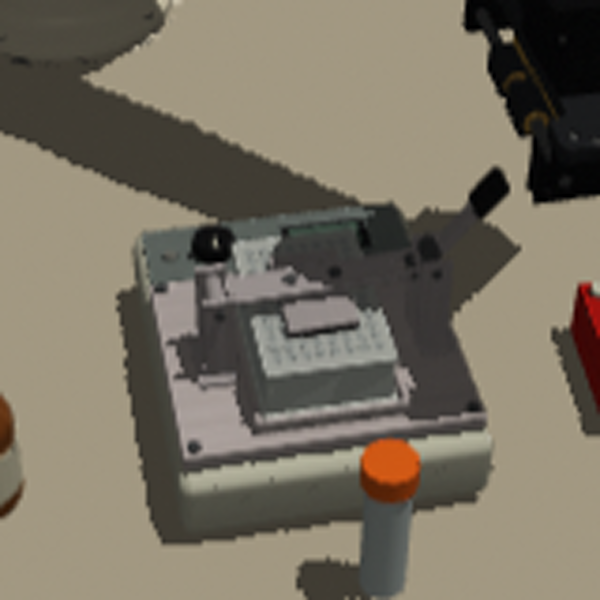

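The strap lies level with its plate on the block, at about (310,310). The lever is still raised, with its tip at (495,180), and the gripper is outside it on the +y side. Next I'll push the lever over.

Request:
move_arm --series '[{"grip": 0, "xyz": [0, 0, 0], "angular": [0, 0, 0]}, {"grip": 0, "xyz": [12, 0, 0], "angular": [0, 0, 0]}, {"grip": 0, "xyz": [24, 0, -2], "angular": [0, 0, 0]}, {"grip": 0, "xyz": [36, 0, -6], "angular": [0, 0, 0]}, {"grip": 0, "xyz": [48, 0, -10], "angular": [0, 0, 0]}, {"grip": 0, "xyz": [58, 0, -14], "angular": [0, 0, 0]}, {"grip": 0, "xyz": [66, 0, -17], "angular": [0, 0, 0]}, {"grip": 0, "xyz": [74, 0, -16], "angular": [0, 0, 0]}, {"grip": 0, "xyz": [82, 0, -15], "angular": [0, 0, 0]}, {"grip": 0, "xyz": [90, 0, -13], "angular": [0, 0, 0]}]'

```text
time_s: 7.05
tcp_pos: [0.5695, 0.1345, 0.215]
ee_rot: [[-0.07, -0.998, -0.001], [-0.998, 0.07, 0.0], [-0.0, 0.001, -1.0]]
wrist_force: [-0.2, 3.0, -0.2]
gripper_width: 0.006
gripper_force: 1.0
```

Request:
move_arm --series '[{"grip": 0, "xyz": [7, 0, 2], "angular": [0, 0, 0]}, {"grip": 0, "xyz": [14, 0, 6], "angular": [0, 0, 0]}, {"grip": 0, "xyz": [20, 0, 11], "angular": [0, 0, 0]}, {"grip": 0, "xyz": [26, 0, 16], "angular": [0, 0, 0]}, {"grip": 0, "xyz": [31, 0, 22], "angular": [0, 0, 0]}, {"grip": 0, "xyz": [35, 0, 29], "angular": [0, 0, 0]}, {"grip": 0, "xyz": [38, 0, 36], "angular": [0, 0, 0]}, {"grip": 0, "xyz": [40, 0, 41], "angular": [0, 0, 0]}, {"grip": 0, "xyz": [42, 0, 46], "angular": [0, 0, 0]}, {"grip": 0, "xyz": [43, 0, 49], "angular": [0, 0, 0]}]'

```text
time_s: 8.05
tcp_pos: [0.5666, 0.0916, 0.166]
ee_rot: [[-0.07, -0.998, -0.001], [-0.998, 0.07, -0.001], [0.001, 0.001, -1.0]]
wrist_force: [0.9, 1.6, 0.8]
gripper_width: 0.004
gripper_force: 1.0
```

Request:
move_arm --series '[{"grip": 0, "xyz": [0, 0, 1], "angular": [0, 0, 0]}, {"grip": 0, "xyz": [0, 0, 2], "angular": [0, 0, 0]}, {"grip": 0, "xyz": [0, 0, 3], "angular": [0, 0, 0]}, {"grip": 0, "xyz": [0, 0, 4], "angular": [0, 0, 0]}, {"grip": 0, "xyz": [0, 0, 4], "angular": [0, 0, 0]}]'

```text
time_s: 8.55
tcp_pos: [0.5667, 0.0914, 0.1645]
ee_rot: [[-0.069, -0.998, 0.0], [-0.998, 0.069, -0.001], [0.001, -0.0, -1.0]]
wrist_force: [-4.0, -1.5, 10.1]
gripper_width: 0.005
gripper_force: 5.0
```

Request:
move_arm --series '[{"grip": 0, "xyz": [0, 0, 1], "angular": [0, 0, 0]}, {"grip": 0, "xyz": [0, 0, 2], "angular": [0, 0, 0]}, {"grip": 0, "xyz": [0, 0, 2], "angular": [0, 0, 0]}]'

```text
time_s: 8.85
tcp_pos: [0.5668, 0.0914, 0.1644]
ee_rot: [[-0.068, -0.998, 0.001], [-0.998, 0.068, -0.002], [0.002, -0.001, -1.0]]
wrist_force: [-6.1, -1.2, 18.4]
gripper_width: 0.007
gripper_force: 9.0
```

Request:
move_arm --series '[{"grip": 0, "xyz": [0, 0, -30], "angular": [0, 0, 0]}, {"grip": 0, "xyz": [0, 0, -75], "angular": [0, 0, 0]}, {"grip": 0, "xyz": [0, 0, -120], "angular": [0, 0, 0]}, {"grip": 0, "xyz": [-45, 0, -140], "angular": [0, 0, 0]}, {"grip": 0, "xyz": [-90, 0, -140], "angular": [0, 0, 0]}, {"grip": 0, "xyz": [-135, 0, -140], "angular": [0, 0, 0]}, {"grip": 0, "xyz": [-170, 0, -140], "angular": [0, 0, 0]}, {"grip": 0, "xyz": [-170, 0, -140], "angular": [0, 0, 0]}, {"grip": 0, "xyz": [-170, 0, -140], "angular": [0, 0, 0]}]'

```text
time_s: 9.75
tcp_pos: [0.5781, 0.2619, 0.2994]
ee_rot: [[-0.069, -0.998, -0.002], [-0.998, 0.069, -0.002], [0.002, 0.002, -1.0]]
wrist_force: [0.6, -0.6, 1.2]
gripper_width: 0.007
gripper_force: 0.0
```

```bash
python3 - <<'E'
from station import r
import cv2,numpy as np
a=r.capture("scene")["img"][150:290,220:360,::-1]
cv2.imwrite("pics/e.png",cv2.resize(a,(600,600),interpolation=cv2.INTER_CUBIC))
E
```

```text
(no output)
```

View pics/e.png

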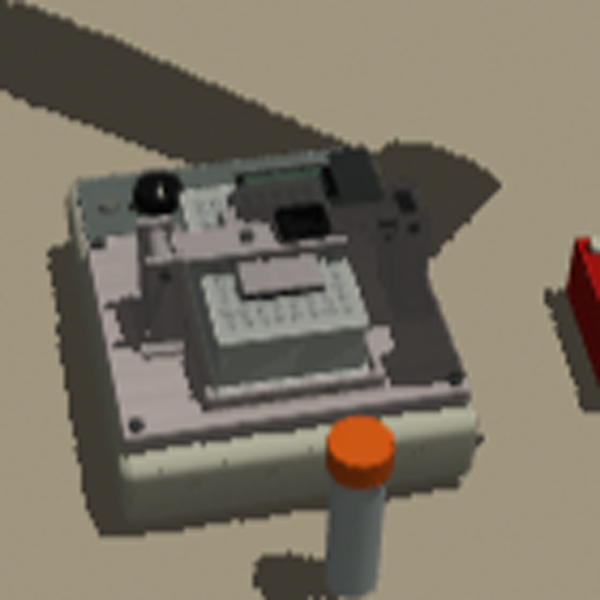

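The lever is level over the strap, with its grip at (302,220). The block is seated in its tray, and the gripper is clear.

```bash
python3 -c "
from station import r
print(r.finish_job())"
```

```text
the job is handed in; nothing more can be done
None
```

I handed the job in at about 10 s of the 51 s allowed: the strap is down on the block and the lever is pushed to its stop and level over the strap. The last picture shows the block seated and the gripper clear, but the hand-in returned no verdict, and I had no direct reading of the joint angles or plate force.

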